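# Set a bench supply by its sunken, guarded knob

### The job

Take the yellow screwdriver out of its stand, reach down through the round opening in the supply's steel guard plate, feel the blade into the slot of the sunken knob with a light hand (about 5 N is plenty; neither tool nor robot may ever bear on the supply with more than 20 N), and turn the knob clockwise until the meter's red pointer stands in the green band. Then draw the screwdriver out and put it back upright and fully home in its stand, leaving the solder, jar, tweezers and circuit board where they are.

Things in the scene. Friction and masses are not known exactly. Their poses are not given: they have to be found in the camera images.
- case (a point): Middle of the supply's underside. The supply is a fixed low grey case, 240 (x) by 300 (y) by 90 mm, side handles to 178 mm from its middle. Axes: x away from its front, y to its left, z up. Its dark top panel carries the guard plate, a meter, switch, fuse cap, lamp, three binding posts (all under 25 mm high) and loose tweezers.
- guard (a point): Centre of the round guard opening, in the top of the guard plate, 90 mm above the table; axes as case, from which it lies at x 0, y +85 mm. The guard is a square steel plate 78 mm wide, 3 mm thick, with a round opening 16 mm across in its middle (and four vent slots). Below is a well 60 mm square with the knob. Over 20 N between screwdriver and supply (knob, guard or case) damages it.
- knob (a point): Nominal middle of the flat top of the brass setting knob (22 mm across, on a 36 mm skirt), below the guard opening (to 1 mm), 27 mm down. A drawing point, not a measurement: the real face lies up to 10 mm higher or lower: feel for it. The knob is sprung: it gives from about 1 N, 1 mm per 4 N, and is solid after 2 mm (9 N); then force climbs fast. It turns at 0.03 N m and stays as left.
- slot (a point): As knob. Slot across the knob: 5 mm wide, 5 mm deep, no bevel. Direction: nominally along this frame's x axis (as case, fixed) when the meter reads 0, turning with the knob; but the knob was clamped on its shaft by eye and the slot stands up to 0.5 rad off that, either way: feel (or look) for it. End stops: 1.0 rad clockwise past the green band, 1.8 rad before it.
- meter (a joint): Red pointer of the meter on the panel (black case 100 by 120 mm, white dial, clear front; mid-scale points to the supply's +x). Angle in rad, clockwise from above positive, 0 at mid-scale. Turning the knob 1 rad clockwise (from above) moves it 0.6 rad clockwise. Green band: 0.19 to 0.31, centre 0.25. At the start it stands between -0.6 and -0.09.
- driver_handle (a point): Middle of the screwdriver's handle. Loose, 155 mm long, about 0.09 kg, standing upright in its stand, blade down. Handle yellow, 24 by 24 mm, flat sides square to this frame's x and y, 80 mm high (40 above and below this point). Below it a round shank 8 mm across, ending in a flat blade 10 mm wide (along x), 3 mm thick (along y), 12 mm long. z points from blade to handle.
- driver_tip (a point): Middle of the end of the screwdriver's blade, 115 mm below driver_handle on the same axis, same frame directions.
- stand_hole (a point): Centre of the mouth of the hole in the screwdriver stand, in the top of its blue plate, 85 mm above the table. The stand is fixed: plate 80 by 80 by 12 mm on two cheeks and a 90 by 90 mm base. The through hole is 14 mm across, slightly bevelled; below is free space down to 8 mm above the table. Home: handle's lower end rests on the plate, blade tip 75 mm below this point.
- solder (a point): Reel of solder, 60 mm across and 58 mm high, standing loose on the table near the stand; point at mid height. Leave it alone.
- jar (a point): White jar with yellow cap, 52 mm across and 62 mm high, loose on the table in front of the supply's left corner; point at mid height. Leave it alone.
- tweezers (a point): Steel tweezers, 120 mm long, 7 mm high, lying loose on the supply's panel in front of the meter. Point at their middle. Leave them alone.
- board (a point): Green circuit board, 110 by 160 mm with parts up to 47 mm high, lying loose on the table to the right; point at its middle on the underside. Leave it alone.
Not all that is in view belongs to the job. Leave any pink look-alike of the part that bears driver_handle alone.

How it is judged:
On the way, in this order (a step that is already met when the one before it is completed fails the run):
1. The screwdriver's blade is down through the guard opening, at the sunken knob (z of driver_tip in the frame of guard below -0.012 m and horizontal distance between driver_tip and guard below 0.008 m), for 0.2 s.
2. The knob has been turned until the meter pointer stands in the green band (value of joint meter between 0.19 and 0.31 rad), for 0.2 s.
At the end, for the whole second after the job is handed in: The meter pointer stands in the green band (0.19 to 0.31 rad), and the screwdriver stands upright (within 0.1 rad) and fully home (within 4 mm) in the hole of its stand (all of step 2 and horizontal distance between driver_tip and stand_hole below 0.01 m and z of driver_tip in the frame of stand_hole below -0.071 m and angle between driver_tip's own z axis and vertical below 0.1 rad); the robot touches nothing.
It fails at once if the screwdriver is pressed on the supply (knob, guard or case) with more than 20 N (contact force between driver and supply above 20 N or contact force between driver and adjuster above 20 N).
It fails at once if the robot itself bears on the supply with more than 20 N (contact force between any of the fingers, the arm and supply above 20 N).
It fails at once if solder, jar, tweezers or circuit board is moved more than 15 mm (distance of any of solder, jar, tweezers, board from where it was at the start of the episode above 0.015 m).
It also fails if it takes over 61 s, if anything falls off the work surface, if the arm or the gripper's body presses on something with over 40 N, if the wrist force passes 120 N, or if a joint passes its speed limit or range.

### The arm

A 6-joint arm with a two-finger parallel gripper is mounted at the origin on the work surface. World frame = base frame: x ahead of the robot, y to its left, z up, the work surface at z = 0. Lengths are in m, angles in rad, forces in N, time in s.
With the tool pointing down it reaches from about 0.375 to 0.925 m from the base axis. Payload 5.7 kg.
Tool frame: the origin (TCP) lies on the mounting face of the last link; the fingertips stand 173 mm ahead of it and the grasp point (between the pads) lies 155 mm ahead of it; z points along the fingers, x is the direction in which the jaws open and shut, and the axes are right-handed (so a half turn about z gives the same grasp; the last joint's range is limited). The gripper opens to 85 mm and grips with 20 to 120 N. Pads are 22 mm wide; open, the fingers measure 114 mm over their backs; the gripper's body (76 mm by 85 mm) begins 54 mm behind the grasp point. The pads swing forward as they close: fully open they stand 13 mm farther back than shut.
Start: joints at [1.015, 0.359, 1.51, -0, 1.272, -0.115], TCP at [0.256, 0.543, 0.405] pointing down, gripper open.
Joint ranges: [-2.97, 2.97], [-1.01, 2.36], [0.21, 2.38], [-0.96, 4.11], [0.2, 2.71], [-2.98, 2.98]. Speed limits (rad/s): [2.39, 2.39, 3.14, 3.14, 3.14, 3.14].

### API

Orientations are given as [roll, pitch, yaw] about the fixed x, y, z axes, in that order (R = Rz(yaw) Ry(pitch) Rx(roll)).
In Python, from cell import ctrl gives the robot as it stands.
- The arm moves only by the shell command python3 -m jog 'ROWS' [FORCE]. ROWS is JSON, a list of rows, each an object with "travel": the shift along the tool's x, y, z in mm, a list of three; "spin": the turn about the tool's z in rad; "jaw": the opening, from 0 (shut) to 1 (fully open). In form: [{"travel": [dx, dy, dz], "spin": spin, "jaw": jaw}, ...]. A call has 1 to 10 rows; each row is the pose to reach, as a shift and turn from the pose commanded when the call began, along the tool's axes at that moment; what a row does not reach only later rows make up. A row lasts 1/10 s, in which the tool goes at most 50 mm and 8.59 degrees, less where a joint would pass 70% of its speed; a pose out of reach is approached as far as the arm can. A call with a gripper value outside its range is refused whole. The fingers move at their own pace and stop on an object; FORCE is the grip in N (left out, the last holds). Time passes only in rows, so rows that repeat a pose let the fingers close. It gives the time, the measured TCP pose, the force and the opening at its end, in the units of the state.
- ctrl.read_state(): the state, without advancing time (a new reading comes with each control period).
- ctrl.camera(name): name is "side" or "top" or "wrist"; returns a dict with "frame" (384x512x3 uint8, red, green, blue), "range_z" (384x512 float32, m along the optical axis (not along the pixel's ray), 0 where there is no reading), "K" (3x3 intrinsics, pixels), "rvec" (rotation vector, rad) and "tvec" (3), from world to camera coordinates, as OpenCV has them. Camera axes: x right, y down, z forward; pixel columns grow to the right and rows downward; lengths in m; the calibration is good to about 2 mm. A picture is of the moment at which its call begins.
- ctrl.finish_job(): hands the job in, once; it reports no verdict.
The state is a dict: "t": time; "qpos": joint angles; "dq": joint speeds; "tau": joint torques, N m; "tool_pos": TCP position; "eef_rot": TCP orientation; "contact_force": force on the tool from outside, world axes, zero at the start; "moment": the same for the moment, N m; "opening": finger opening in m.
Only numpy, scipy, OpenCV 4.12 (cv2) and the standard library are available. Lean on these libraries where they do the work, as an engineer would, in place of code of your own. Each camera call takes 0.05 s, during which the arm holds its last target. There are 200 camera calls.

## Working session

There is one attempt and no reset: what is moved stays moved. The work goes in short steps, Python scripts to look and compute and a shell command to move; the robot and the scene stay as the last step left them, time stands still between calls to the robot, and variables do not carry over. Pictures are saved under pics/ and viewed, about 8 in all and at most 12, crops included, and the job is handed in when it is done.

```bash
ls; mkdir -p pics
cat > h.py <<'E'
import numpy as np, cv2
from cell import ctrl
def cam(n):
    c=ctrl.camera(n); c['R']=cv2.Rodrigues(np.array(c['rvec'],float))[0]; c['t']=np.array(c['tvec'],float).ravel(); c['K']=np.array(c['K'])
    return c
def save(c,name,box=None,s=1):
    f=c['frame'][...,::-1]
    if box: f=f[box[1]:box[3],box[0]:box[2]]
    cv2.imwrite('pics/'+name,cv2.resize(f,None,fx=s,fy=s,interpolation=cv2.INTER_CUBIC))
def plane(c,uv,z):
    uv=np.atleast_2d(uv).astype(float)
    r=np.c_[uv,np.ones(len(uv))]@np.linalg.inv(c['K']).T@c['R']
    o=-c['R'].T@c['t']
    return o+r*((z-o[2])/r[:,2])[:,None]
def cloud(c):
    v,u=np.mgrid[:384,:512]; d=c['range_z']
    p=np.stack([u*d,v*d,d],-1)@np.linalg.inv(c['K']).T
    return (p-c['t'])@c['R']
def proj(c,P):
    q=(np.atleast_2d(P)@c['R'].T+c['t'])@c['K'].T
    return q[:,:2]/q[:,2:]
E
python3 - <<'E'
from h import *
s=ctrl.read_state(); print(s)
a=cam('top'); b=cam('side'); np.savez('s0.npz',**{k+n:v for n,c in(('T',a),('S',b)) for k,v in c.items()})
for c in(a,b): print(-c['R'].T@c['t'], c['K'][0,0], c['R'][2])
cv2.imwrite('pics/a.png',cv2.resize(np.vstack([a['frame'],b['frame']])[...,::-1],None,fx=.78,fy=.78)) 
save(a,'top.png',s=1.5);save(b,'side.png',s=1.5)
E
```

```text
pics
{'t': 0.0, 'qpos': array([ 1.01491408e+00,  3.59528168e-01,  1.51146688e+00,  9.72414187e-06,
        1.27251148e+00, -1.15085790e-01]), 'dq': array([-3.38702861e-04, -4.89801353e-05, -9.46944798e-04, -9.77550301e-04,
        6.10942054e-04,  1.18597550e-03]), 'tau': array([ 3.49425036e-04, -5.27631462e+01, -2.78619146e+01, -4.53304838e-04,
        1.36569116e-02, -1.39809393e-05]), 'tool_pos': array([0.25579433, 0.54232785, 0.40382639]), 'eef_rot': array([-3.14136365e+00,  1.90014925e-03,  1.12999722e+00]), 'contact_force': array([-0.59040965,  0.06446396,  0.38131918]), 'moment': array([ 0.00023349,  0.04443261, -0.01435205]), 'opening': 0.0855947128667472}
[ 0.29611344 -0.01987103  1.15790212] 424.37288844436006 [ 0.22144785 -0.00107944 -0.97517162]
[-0.01615221 -0.56849487  0.79753005] 351.6081652975195 [ 0.5158631   0.50130925 -0.69467567]
```

View pics/top.png

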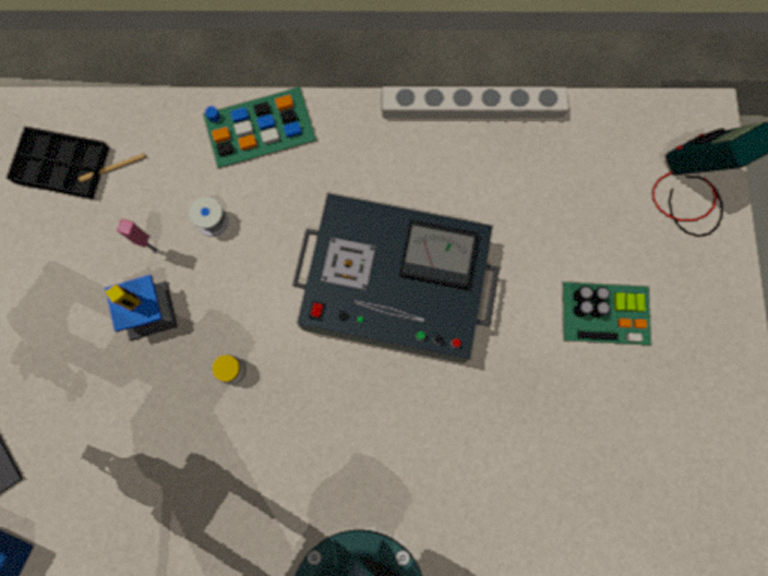

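View pics/side.png

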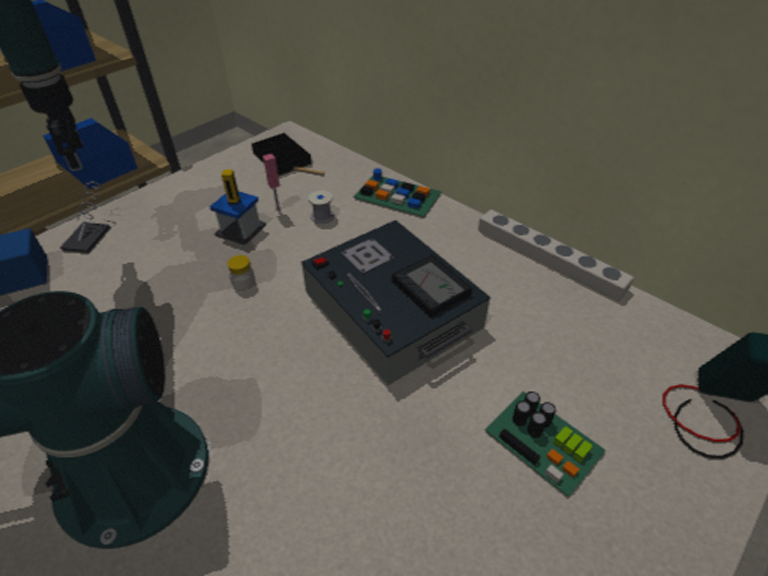

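The top view shows the stand with the yellow handle at about (122,297), the guard opening at (348,263), and the meter at (440,255) with its pointer left of mid-scale. A pink look-alike stands near (135,232). The side view agrees. Next I'll measure these.

Run:
```python
from h import *
d=np.load('s0.npz')
for n in 'TS':
    c={k[:-1]:d[k] for k in d if k[-1]==n}; P=cloud(c); f=c['frame']
    hsv=cv2.cvtColor(f,cv2.COLOR_RGB2HSV); H,S,V=hsv[...,0],hsv[...,1],hsv[...,2]
    print('==',n)
    def reg(name,m,z):
        m=m&(P[...,2]>z[0])&(P[...,2]<z[1])&(c['range_z']>0)
        k,lab,st,ce=cv2.connectedComponentsWithStats(m.astype(np.uint8))
        for i in range(1,k):
            if st[i,4]>25:
                q=P[lab==i]; r=cv2.minAreaRect((q[:,:2]*1000).astype(np.float32))
                print(name,st[i,4],ce[i].round(1),'z',np.percentile(q[:,2],[5,50,95]).round(4),'rect',np.round(r[0],1),np.round(r[1],1),round(r[2],1))
    reg('yellow top',(H>18)&(H<36)&(S>120)&(V>80),(0.157,0.18))
    reg('blueplate',(H>100)&(H<125)&(S>120),(0.077,0.093))
    x,y=P[...,0],P[...,1]
    sup=(x>.3)&(x<.8)&(y>-.25)&(y<.25)
    reg('panel',sup,(0.08,0.1))
    reg('guard',sup&(S<70)&(V>100),(0.083,0.098))
    if n=='T': 
        save(c,'sup.png',(205,135,325,230),6)
```

```text
== T
yellow top 92 [ 76.5 195.3] z [0.16   0.1648 0.1676] rect [495.  388.5] [20.8 21.9] 40.8
blueplate 692 [ 90.9 203.1] z [0.0808 0.0844 0.0877] rect [494.2 389.6] [79.7 78.7] 17.7
blueplate 60 [  1.7 373.1] z [0.0776 0.0857 0.09  ] rect [ 81.2 558.5] [35.7 13. ] 6.3
panel 8434 [258.1 186. ] z [0.0835 0.0869 0.0915] rect [547.4 -61.6] [300.4 241.4] 78.5
guard 30 [206.9 173.5] z [0.0844 0.0871 0.0908] rect [569.1  85.6] [ 2.6 80. ] 78.3
guard 685 [232.  175.3] z [0.086  0.0896 0.0928] rect [564.6  20.8] [78.3 79.2] 78.9
== S
yellow top 26 [151.3 114.5] z [0.1636 0.1654 0.1681] rect [493.4 385.4] [22.3 21.4] 41.7
blueplate 280 [156.3 136.5] z [0.08   0.0856 0.0881] rect [493.2 387. ] [83.6 83.8] 16.7
blueplate 442 [ 10.5 164.3] z [0.08   0.09   0.0924] rect [ 81.2 602.4] [104.4  62. ] 67.3
panel 4794 [257.7 191. ] z [0.0854 0.0882 0.0934] rect [546.7 -65.3] [303.6 242.6] 78.3
guard 114 [244.1 169.4] z [0.0888 0.0913 0.0931] rect [563.1  20.2] [72.5 69.2] 81.7
```

View pics/sup.png

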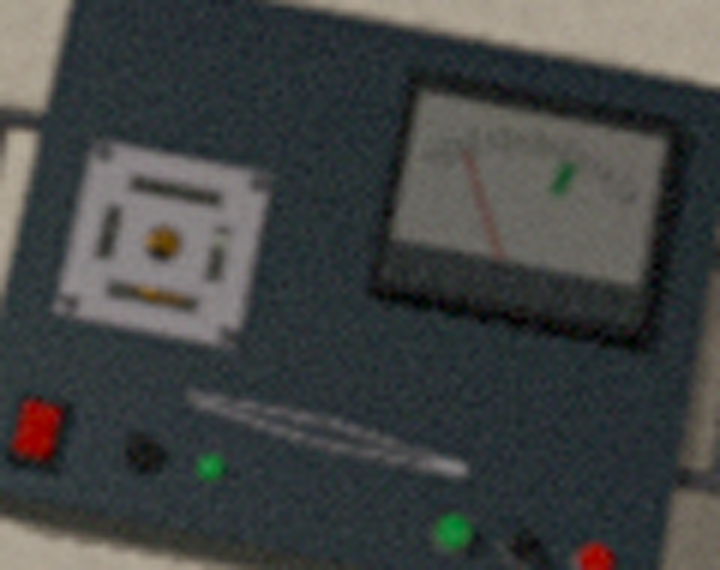

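```bash
cat >> h.py <<'E'
def go(xyz,yaw=None):
    "print travel (mm) and spin from current measured pose to TCP xyz, yaw"
    s=ctrl.read_state(); p=s['tool_pos']; a=s['eef_rot']
    from scipy.spatial.transform import Rotation as Q
    R=Q.from_euler('xyz',a).as_matrix()
    print('travel',(R.T@(np.array(xyz)-p)*1000).round(1),'spin',None if yaw is None else round(a[2]-yaw,4),'t',round(s['t'],2),'q6',s['qpos'][5].round(3))
E
python3 - <<'E'
from h import *
d=np.load('s0.npz')
c={k[:-1]:d[k] for k in d if k[-1]=='T'}
q=np.array([[500,258],[467,155]])/6+[205,135]
w=plane(c,q,0.11); v=w[1]-w[0]; print(w, np.arctan2(v[1],v[0])+.2)
go([.494,.389,.404],0.727)
E
```

```text
[[ 0.55154289 -0.12368019  0.11      ]
 [ 0.59683156 -0.1104463   0.11      ]] 0.48429658707508555
travel [-3.710e+01  2.808e+02 -1.000e-01] spin 0.403 t 0.1 q6 -0.115
```

```bash
python3 -m jog '[{"travel":[-7,45,0],"spin":0.06,"jaw":1},{"travel":[-13,90,0],"spin":0.12,"jaw":1},{"travel":[-19,135,0],"spin":0.2,"jaw":1},{"travel":[-25,180,0],"spin":0.27,"jaw":1},{"travel":[-31,225,0],"spin":0.34,"jaw":1},{"travel":[-37,265,0],"spin":0.4,"jaw":1},{"travel":[-37,281,0],"spin":0.4,"jaw":1},{"travel":[-37,281,0],"spin":0.4,"jaw":1}]'
python3 - <<'E'
from h import *
a=cam('wrist'); save(a,'w1.png',s=1.5); np.savez('w1.npz',**a)
print(ctrl.read_state()['tool_pos'],ctrl.read_state()['eef_rot'],-a['R'].T@a['t'],a['R'][2])
E
```

```text
t: 0.9
tool_pos: [0.4962, 0.3881, 0.4042]
eef_rot: [3.141, 0.0, 0.728]
contact_force: [-0.5, -0.6, 0.1]
opening: 0.0851
[0.49467617 0.38896132 0.40413951] [-3.14077590e+00  1.07923129e-03  7.29013062e-01] [0.44469358 0.44549954 0.37288189] [ 0.19859407 -0.22354374 -0.95424766]
```

View pics/w1.png

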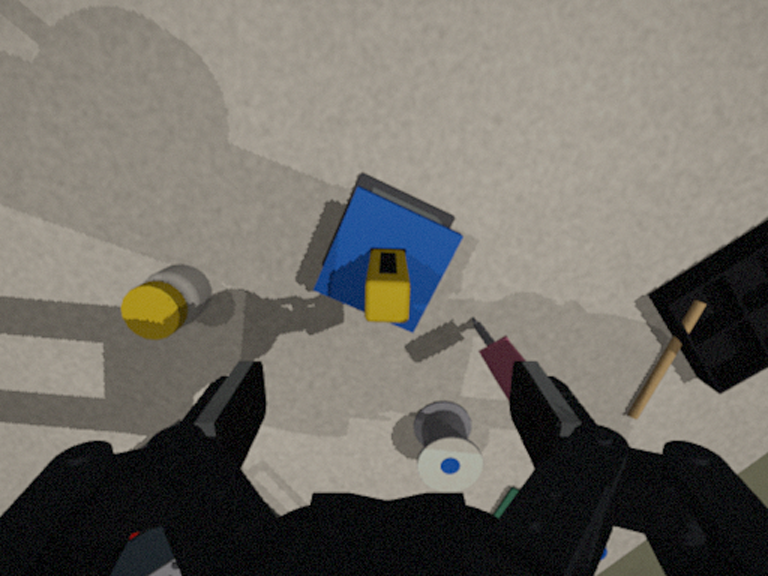

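Run:
```python
from h import *
for fn,n in(('w1.npz',''),('s0.npz','T'),('s0.npz','S')):
    d=np.load(fn)
    c={k[:len(k)-len(n)]:d[k] for k in d if k.endswith(n)}
    P=cloud(c); hsv=cv2.cvtColor(c['frame'],cv2.COLOR_RGB2HSV); H,S,V=[hsv[...,i] for i in range(3)]
    near=(np.hypot(P[...,0]-.494,P[...,1]-.389)<.2)&(c['range_z']>0)
    for name,m in(('pink',(H>160)&(S>70)&near),('ytop',(H>18)&(H<36)&(S>120)&near&(P[...,2]>.158)),('blue',(H>100)&(H<125)&(S>120)&near&(P[...,2]>.078)&(P[...,2]<.092)),('solder',near&(P[...,2]>.052)&(P[...,2]<.062)&(V>90)&(S<70))):
        q=P[m]
        if len(q)<10: continue
        r=cv2.minAreaRect((q[:,:2]*1000).astype(np.float32)); print(n,name,len(q),q.min(0).round(3),q.max(0).round(3),np.round(r[0],1),np.round(r[1],1),round(r[2],1))
    if n=='':
        m=((H>18)&(H<36)&(S>120)&(P[...,2]>.1)&near); q=P[m]; 
        uv=np.argwhere(m)[:,::-1]
        # top-face edges by height histogram
        q=q[q[:,2]>.155]; ax=np.array([[np.cos(.729),np.sin(.729)],[np.sin(.729),-np.cos(.729)]])
        print((q[:,:2]-[.4947,.389])@ax.T.__class__(ax.T) if 0 else np.percentile((q[:,:2]-[.4947,.389])@ax.T,[1,50,99],axis=0)*1000)
```

```text
pink 1989 [ 0.433  0.334 -0.   ] [0.641 0.446 0.329] [531.6 397.2] [212.4  91.6] 10.8
 ytop 1512 [0.434 0.338 0.158] [0.551 0.445 0.328] [492.9 392.4] [146.1  31.6] 41.6
 blue 4059 [0.445 0.341 0.078] [0.542 0.438 0.09 ] [493.7 389.5] [78.8 79.3] 16.9
 solder 567 [0.403 0.217 0.054] [0.677 0.312 0.062] [543.5 251. ] [288.   43.2] 17.8
[[-66.4381502  -18.29638554]
 [ -0.68713308  -6.11225813]
 [ 68.61691837  10.17535383]]
T pink 207 [0.455 0.354 0.003] [0.621 0.4   0.158] [538.1 376.3] [ 46.  165.6] 89.6
T ytop 92 [0.481 0.375 0.158] [0.508 0.403 0.169] [495.  388.5] [20.8 21.9] 40.8
T blue 688 [0.447 0.342 0.079] [0.542 0.436 0.091] [494.2 389.6] [79.7 78.7] 17.7
T solder 145 [0.638 0.263 0.052] [0.678 0.314 0.062] [653.5 292.9] [57.1 26.1] 59.1
S pink 155 [0.594 0.366 0.08 ] [0.618 0.396 0.158] [607.2 380.6] [26.5 24.2] 75.3
S ytop 41 [0.479 0.371 0.158] [0.506 0.4   0.169] [492.8 384.4] [24.6 22.2] 41.7
S blue 276 [0.445 0.337 0.078] [0.542 0.426 0.09 ] [493.2 387. ] [83.6 83.8] 16.7
S solder 46 [0.532 0.265 0.053] [0.672 0.381 0.062] [611.5 336.5] [ 65.8 151.9] 49.7
```

```bash
python3 -m jog '[{"travel":[0,1,40],"spin":0,"jaw":1},{"travel":[0,1,75],"spin":0,"jaw":1},{"travel":[0,1,100],"spin":0,"jaw":1},{"travel":[0,1,114],"spin":0,"jaw":1},{"travel":[0,1,114],"spin":0,"jaw":1},{"travel":[0,1,114],"spin":0,"jaw":0},{"travel":[0,1,114],"spin":0,"jaw":0},{"travel":[0,1,114],"spin":0,"jaw":0},{"travel":[0,1,114],"spin":0,"jaw":0},{"travel":[0,1,114],"spin":0,"jaw":0}]' 60; python3 -m jog '[{"travel":[0,0,0],"spin":0,"jaw":0},{"travel":[0,0,0],"spin":0,"jaw":0},{"travel":[0,0,0],"spin":0,"jaw":0}]'; python3 -c "
from h import *
print(ctrl.read_state())"
```

```text
t: 1.95
tool_pos: [0.4954, 0.3887, 0.2918]
eef_rot: [3.141, -0.002, 0.73]
contact_force: [-1.3, -0.2, 6.1]
opening: 0.0234
t: 2.25
tool_pos: [0.4954, 0.3886, 0.2918]
eef_rot: [3.141, -0.002, 0.73]
contact_force: [-0.9, 0.1, 6.5]
opening: 0.023
{'t': 2.25, 'qpos': array([ 5.55571411e-01,  5.13408781e-01,  1.56168045e+00, -6.64027856e-06,
        1.06488284e+00, -1.74231808e-01]), 'dq': array([ 0.00175311,  0.00104156,  0.00054262, -0.00035735,  0.0004803 ,
        0.00080676]), 'tau': array([-6.69254037e-02, -5.48613882e+01, -2.23741436e+01, -3.08912400e-03,
       -3.27817546e-01,  2.28274475e-04]), 'tool_pos': array([0.49540326, 0.38864069, 0.29177095]), 'eef_rot': array([ 3.14130600e+00, -1.59504356e-03,  7.29806662e-01]), 'contact_force': array([-0.92018008,  0.0824935 ,  6.47515579]), 'moment': array([-0.10107261,  0.10817407, -0.02088359]), 'opening': 0.022953143799143032}
```

```bash
python3 -m jog '[{"travel":[0,0,-15],"spin":0,"jaw":0},{"travel":[0,0,-40],"spin":0,"jaw":0},{"travel":[0,0,-70],"spin":0,"jaw":0},{"travel":[0,0,-105],"spin":0,"jaw":0},{"travel":[0,0,-135],"spin":0,"jaw":0},{"travel":[0,0,-150],"spin":0,"jaw":0},{"travel":[0,0,-150],"spin":0,"jaw":0},{"travel":[0,0,-150],"spin":0,"jaw":0}]'
python3 - <<'E'
from h import *
s=ctrl.read_state();print(s['tool_pos'],s['contact_force'],s['moment'])
tip=s['tool_pos']+[0,0,-.2818]
out=[]
for n in('side','wrist','top'):
    c=cam(n); u=proj(c,tip)[0]; print(n,u); x,y=[int(np.clip(v,40,M-40)) for v,M in zip(u,(512,384))]
    f=c['frame'][y-40:y+40,x-40:x+40,::-1]; out.append(cv2.resize(f,(260,260),interpolation=cv2.INTER_CUBIC)); np.savez('lift_%s.npz'%n,**c)
cv2.imwrite('pics/tip.png',np.hstack(out))
go([.5645,.0208,.430],.7298)
E
```

```text
t: 3.05
tool_pos: [0.4948, 0.3883, 0.4401]
eef_rot: [-3.142, 0.001, 0.73]
contact_force: [-0.4, 0.1, -1.7]
opening: 0.0238
[0.49479807 0.3883073  0.44006624] [-0.35960886  0.07782963 -1.66234159] [-0.0259414   0.03289321  0.04714718]
side [151.61947073 116.14644921]
wrist [259.33474111 189.04525805]
top [ 77.3571655  195.78019729]
travel [-192.9  320.4    9.3] spin 0.0001 t 3.2 q6 -0.174
```

View pics/tip.png

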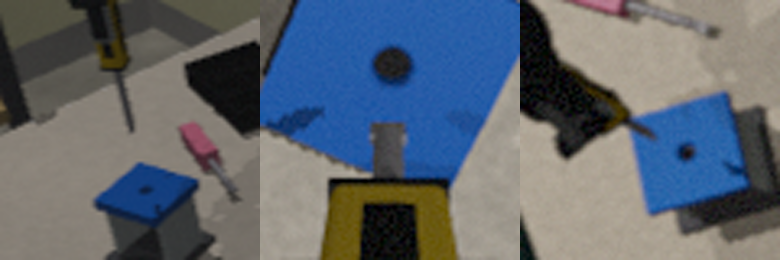

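The wrist crop shows the blade end centred at about (259,187), against a predicted (259,189). It is wide along the jaw axis, so the blade direction is the tool x axis. Next I'll put the camera straight over the guard to look for the slot.

```bash
python3 -c "
from h import *
c=dict(np.load('lift_wrist.npz')); print(c['K'][0,0])
print('hole',plane(c,[259.6,168.4],.085), 'tip',plane(c,[259,187.5],.158))
go([.6145,-.035,.44],.73)"
```

```text
281.00743648478544
hole [[0.49326791 0.39066649 0.085     ]] tip [[0.49361746 0.38915767 0.158     ]]
travel [-192.9  395.3   -0.8] spin -0.0001 t 3.2 q6 -0.174
```

```bash
python3 -m jog '[{"travel":[-15,31,0],"spin":0,"jaw":0},{"travel":[-35,72,0],"spin":0,"jaw":0},{"travel":[-55,113,0],"spin":0,"jaw":0},{"travel":[-75,154,0],"spin":0,"jaw":0},{"travel":[-95,195,0],"spin":0,"jaw":0},{"travel":[-115,236,0],"spin":0,"jaw":0},{"travel":[-135,277,0],"spin":0,"jaw":0},{"travel":[-155,318,0],"spin":0,"jaw":0},{"travel":[-175,359,0],"spin":0,"jaw":0},{"travel":[-193,395,0],"spin":0,"jaw":0}]'; python3 -m jog '[{"travel":[0,0,0],"spin":0,"jaw":0},{"travel":[0,0,0],"spin":0,"jaw":0},{"travel":[0,0,0],"spin":0,"jaw":0}]'
python3 - <<'E'
from h import *
c=cam('wrist'); np.savez('w2.npz',**c); go([.6145,-.035,.44],.73)
u=proj(c,[.5645,.0208,.09])[0]; print(u)
x,y=u.round().astype(int)
full=cv2.resize(c['frame'],(600,450)); cr=cv2.resize(c['frame'][max(0,y-14):y+14,x-14:x+14],(200,200),interpolation=cv2.INTER_CUBIC)
big=np.zeros((450,800,3),np.uint8); big[:,:600]=full; big[:200,600:]=cr; cv2.imwrite('pics/w2.png',big[...,::-1])
E
```

```text
t: 4.2
tool_pos: [0.6147, -0.0368, 0.4393]
eef_rot: [-3.14, 0.001, 0.729]
contact_force: [0.3, -0.8, -0.4]
opening: 0.0233
t: 4.5
tool_pos: [0.6142, -0.0337, 0.4398]
eef_rot: [-3.14, 0.001, 0.73]
contact_force: [0.4, 0.2, -0.8]
opening: 0.0236
travel [-0.9  1.5  0. ] spin 0.0012 t 4.55 q6 -0.898
[258.08358415 105.94924815]
```

View pics/w2.png

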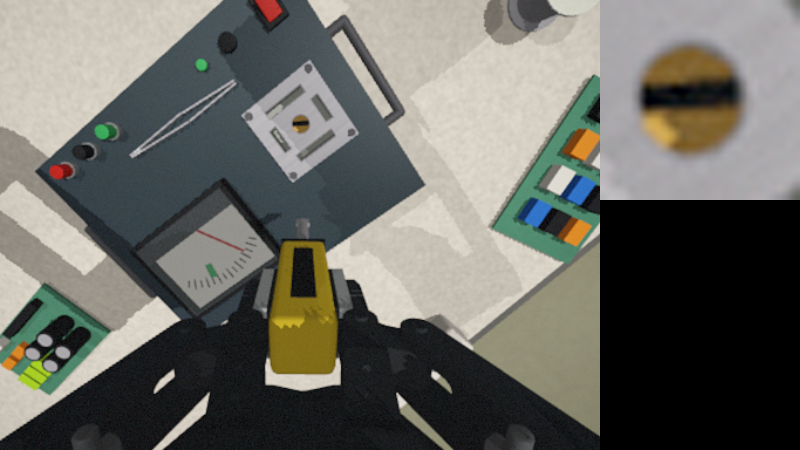

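The wrist view shows the opening at (256.8,106) with a dark slot nearly level in the picture, so almost along tool x. The meter and tweezers are clear. Now I'll measure the slot and opening.

Run:
```python
from h import *
c=dict(np.load('w2.npz')); f=c['frame']; hsv=cv2.cvtColor(f,cv2.COLOR_RGB2HSV).astype(int)
x0,y0=243,92; w=f[y0:y0+28,x0:x0+28].astype(int); h=hsv[y0:y0+28,x0:x0+28]
grey=(h[...,1]<70)&(h[...,2]>90)
m=(~grey).astype(np.uint8)
k,lab,st,ce=cv2.connectedComponentsWithStats(m)
i=lab[14,13]; M=lab==i; print(st[i],ce[i])
cen=ce[i]+[x0,y0]; g=plane(c,cen,.09)[0]; print('open',cen,g, 'dia mm',2*np.sqrt(st[i,4]/np.pi)/281*(c['R'][2]@g+c['t'][2])*1000)
D=M&(h[...,2]<60); uv=np.argwhere(D)[:,::-1]+[x0,y0]
for z in(.053,.063,.073):
    p=plane(c,uv,z)[:,:2]; mu=p.mean(0); v=np.linalg.svd(p-mu)[2][0]; print(z,'slot',mu.round(4),'yaw',np.arctan2(v[1],v[0])%np.pi,len(p))
# knob depth reading
P=cloud(c)[y0:y0+28,x0:x0+28]; b=M&(h[...,1]>100)&(h[...,2]>60); b=cv2.erode(b.astype(np.uint8),np.ones((2,2)))>0
print('brass z',np.percentile(P[b][:,2],[10,50,90]),'guard z',np.median(P[grey][:,2]), P[D][:,2].round(3)[:12])
# meter
R=(hsv[...,0]<8)|(hsv[...,0]>172); R&=(hsv[...,1]>90); R[:, :150]=0;R[:170]=0;R[220:]=0;R[:,215:]=0
uv=np.argwhere(R)[:,::-1]; print(len(uv),uv.min(0),uv.max(0))
p=plane(c,uv,.11)[:,:2]; mu=p.mean(0); v=np.linalg.svd(p-mu)[2][0]; v*=np.sign(v[0]); a=np.arctan2(v[1],v[0]); 
G=(hsv[...,0]>40)&(hsv[...,0]<85)&(hsv[...,1]>90); G[:215]=0;G[245:]=0;G[:,:165]=0;G[:,200:]=0
uv=np.argwhere(G)[:,::-1]; pg=plane(c,uv,.11)[:,:2]
vg=np.linalg.svd(pg-pg.mean(0))[2][0]; vg*=np.sign(vg[0])
print('pointer world yaw',a,'m',-(a+.2007),'green axis',np.arctan2(vg[1],vg[0]),len(pg), pg.mean(0),mu)
# guard square
q=cloud(c); S=(hsv[...,1]<60)&(hsv[...,2]>100)&(abs(q[...,2]-.09)<.006)&(np.hypot(q[...,0]-.5645,q[...,1]-.021)<.06)
r=cv2.minAreaRect((q[S][:,:2]*1000).astype(np.float32)); print(r)
```

```text
[  7   7  14  14 161] [13.0621118  13.63975155]
open [256.0621118  105.63975155] [0.56264971 0.01957472 0.09      ] dia mm 15.552074531211913
0.053 slot [0.5624 0.0202] yaw 0.7880801861184779 44
0.063 slot [0.5624 0.0203] yaw 0.7880801861184779 44
0.073 slot [0.5624 0.0204] yaw 0.7880801861184787 44
brass z [0.05868752 0.05966109 0.06052753] guard z 0.08962707284284158 [0.061 0.054 0.055 0.056 0.054 0.054 0.056 0.054 0.055 0.055 0.055 0.055]
58 [168 196] [207 213]
pointer world yaw 0.2810170158097756 m -0.4817170158097756 green axis -0.4955070840967376 55 [ 0.58970179 -0.14368856] [ 0.5762935  -0.11231258]
((564.6784057617188, 28.939529418945312), (99.32237243652344, 80.20186614990234), 78.2358169555664)
```

```bash
python3 -c "
from h import *
go([.564,.0195,.386],.788)"
```

```text
travel [ -2.  -72.7  54.2] spin -0.0568 t 4.55 q6 -0.898
```

```bash
python3 -m jog '[{"travel":[-2,-25,0],"spin":-0.02,"jaw":0},{"travel":[-2,-55,0],"spin":-0.057,"jaw":0},{"travel":[-2,-72.7,10],"spin":-0.057,"jaw":0},{"travel":[-2,-72.7,30],"spin":-0.057,"jaw":0},{"travel":[-2,-72.7,45],"spin":-0.057,"jaw":0},{"travel":[-2,-72.7,54],"spin":-0.057,"jaw":0},{"travel":[-2,-72.7,54],"spin":-0.057,"jaw":0},{"travel":[-2,-72.7,54],"spin":-0.057,"jaw":0}]'
python3 - <<'E'
from h import *
c=cam('wrist'); np.savez('w3.npz',**c); go([.564,.0195,.386],.788)
s=ctrl.read_state(); print(s['tool_pos'],s['contact_force'])
print(proj(c,s['tool_pos']+[0,0,-.2818]),proj(c,[.564,.0195,.09]))
save(c,'w3.png',(226,150,290,214),9)
E
```

```text
t: 5.35
tool_pos: [0.5648, 0.0188, 0.3871]
eef_rot: [3.141, -0.0, 0.788]
contact_force: [-0.1, 0.3, -0.4]
opening: 0.0234
travel [-0.  -1.4  1.4] spin -0.0006 t 5.4 q6 -0.877
[0.56498401 0.0185709  0.38740008] [ 0.62685809  0.03497015 -1.05393124]
[[258.32030256 188.99874833]] [[258.27288166 182.995896  ]]
```

View pics/w3.png

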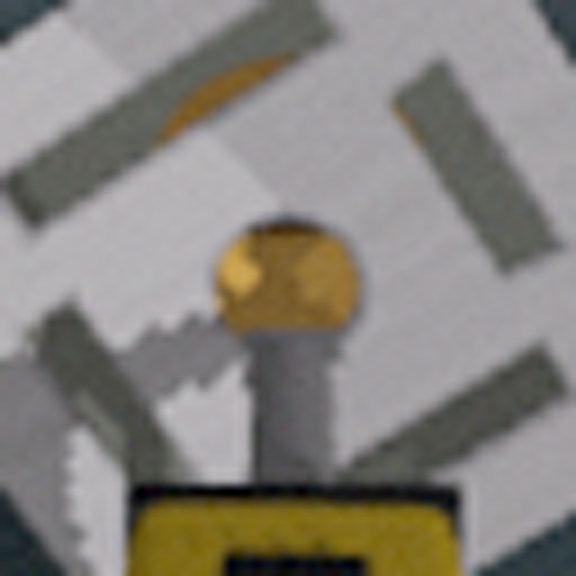

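The tip is at about (258,188) and the opening's centre at about (258,182) beyond it. Laterally that fits to within about 1.5 mm, so I'll correct it and go down through the opening.

```bash
python3 -m jog '[{"travel":[0,-1.5,0],"spin":0,"jaw":0},{"travel":[0,-1.5,5],"spin":0,"jaw":0},{"travel":[0,-1.5,10],"spin":0,"jaw":0},{"travel":[0,-1.5,15],"spin":0,"jaw":0},{"travel":[0,-1.5,18],"spin":0,"jaw":0},{"travel":[0,-1.5,18],"spin":0,"jaw":0}]'; python3 -m jog '[{"travel":[0,0,4],"spin":0,"jaw":0},{"travel":[0,0,8],"spin":0,"jaw":0},{"travel":[0,0,12],"spin":0,"jaw":0},{"travel":[0,0,12],"spin":0,"jaw":0},{"travel":[0,0,12],"spin":0,"jaw":0}]';python3 -m jog '[{"travel":[0,0,2],"spin":0,"jaw":0},{"travel":[0,0,4],"spin":0,"jaw":0},{"travel":[0,0,5],"spin":0,"jaw":0},{"travel":[0,0,5],"spin":0,"jaw":0}]'
```

```text
t: 6.0
tool_pos: [0.5633, 0.0193, 0.3679]
eef_rot: [-3.141, 0.001, 0.787]
contact_force: [-1.3, 0.5, -0.9]
opening: 0.0231
t: 6.5
tool_pos: [0.5636, 0.0194, 0.3565]
eef_rot: [-3.141, 0.0, 0.787]
contact_force: [0.6, 0.2, -0.3]
opening: 0.0234
t: 6.9
tool_pos: [0.5635, 0.0194, 0.3515]
eef_rot: [-3.141, 0.0, 0.787]
contact_force: [0.2, 0.1, -1.6]
opening: 0.0234
```

```bash
for i in 1 2 3 ; do python3 -m jog '[{"travel":[0,0,1],"spin":0,"jaw":0},{"travel":[0,0,2],"spin":0,"jaw":0},{"travel":[0,0,2],"spin":0,"jaw":0}]' | grep -E 'pos|force'; done
```

```text
tool_pos: [0.5635, 0.0194, 0.3495]
contact_force: [-1.5, -0.0, -0.5]
tool_pos: [0.5635, 0.0194, 0.3475]
contact_force: [1.1, -0.4, -0.8]
tool_pos: [0.5635, 0.0194, 0.3455]
contact_force: [0.0, 0.1, -1.3]
```

```bash
for i in 1 2 3; do python3 -m jog '[{"travel":[0,0,1],"spin":0,"jaw":0},{"travel":[0,0,1],"spin":0,"jaw":0},{"travel":[0,0,1],"spin":0,"jaw":0}]' | grep -E 'pos|force'; done
```

```text
tool_pos: [0.5636, 0.0194, 0.3446]
contact_force: [-0.1, -0.4, -0.2]
tool_pos: [0.5636, 0.0194, 0.3436]
contact_force: [1.2, 0.1, -1.6]
tool_pos: [0.5636, 0.0194, 0.3426]
contact_force: [1.2, 0.2, -1.0]
```

```bash
for i in 1 2 3; do python3 -m jog '[{"travel":[0,0,1],"spin":0,"jaw":0},{"travel":[0,0,1],"spin":0,"jaw":0},{"travel":[0,0,1],"spin":0,"jaw":0}]' | grep -E 'pos|force'; done
```

```text
tool_pos: [0.5636, 0.0194, 0.3416]
contact_force: [-0.2, -0.7, -0.9]
tool_pos: [0.5636, 0.0194, 0.3406]
contact_force: [0.3, -1.1, -1.0]
tool_pos: [0.5635, 0.0194, 0.3396]
contact_force: [-0.1, -0.8, -1.0]
```

```bash
for i in 1 2; do python3 -m jog '[{"travel":[0,0,1],"spin":0,"jaw":0},{"travel":[0,0,1],"spin":0,"jaw":0},{"travel":[0,0,1],"spin":0,"jaw":0}]' | grep -E 'pos|force'; done; python3 -c "
from h import *
print(ctrl.read_state()['moment'])"
```

```text
tool_pos: [0.5635, 0.0194, 0.3386]
contact_force: [0.5, 0.6, -1.7]
tool_pos: [0.5635, 0.0194, 0.3376]
contact_force: [0.5, -1.2, -0.4]
[-0.04700361 -0.00754139  0.0341924 ]
```

```bash
for i in 1 2; do python3 -m jog '[{"travel":[0,0,0.8],"spin":0,"jaw":0},{"travel":[0,0,0.8],"spin":0,"jaw":0},{"travel":[0,0,0.8],"spin":0,"jaw":0}]' | grep -E 'pos|force'; done; python3 -c "
from h import *
print(ctrl.read_state()['moment'])"
```

```text
tool_pos: [0.5636, 0.0194, 0.3369]
contact_force: [0.5, -0.4, -0.3]
tool_pos: [0.5636, 0.0194, 0.3363]
contact_force: [-0.5, -0.8, 1.0]
[-0.02426185  0.14373447 -0.01478763]
```

```bash
python3 -m jog '[{"travel":[0,0,0],"spin":0.08,"jaw":0},{"travel":[0,0,0],"spin":0.16,"jaw":0},{"travel":[0,0,0],"spin":0.24,"jaw":0},{"travel":[0,0,0],"spin":0.32,"jaw":0},{"travel":[0,0,0],"spin":0.4,"jaw":0},{"travel":[0,0,0],"spin":0.48,"jaw":0},{"travel":[0,0,0],"spin":0.56,"jaw":0},{"travel":[0,0,0],"spin":0.64,"jaw":0},{"travel":[0,0,0],"spin":0.72,"jaw":0},{"travel":[0,0,0],"spin":0.8,"jaw":0}]'
cat > meter.py <<'E'
from h import *
from sys import argv
s=ctrl.read_state(); print(s['moment'].round(3),s['contact_force'].round(1),s['eef_rot'][2])
for n in('top','wrist','side'):
    c=cam(n); np.savez('m_%s.npz'%n,**c); f=c['frame']; hsv=cv2.cvtColor(f,cv2.COLOR_RGB2HSV).astype(int); P=cloud(c)
    R=((hsv[...,0]<9)|(hsv[...,0]>170))&(hsv[...,1]>60)
    # dial region in case frame
    v,u=np.mgrid[:384,:512]; W=plane(c,np.c_[u.ravel(),v.ravel()],.11)[:,:2].reshape(384,512,2)
    e=W-[.547,-.062]; C,S=np.cos(-.2),np.sin(-.2); X=e[...,0]*C+e[...,1]*S; Y=-e[...,0]*S+e[...,1]*C
    R&=(X>-.02)&(X<.09)&(Y<-.01)&(Y>-.13)&(P[...,2]>.095)&(P[...,2]<.13)
    q=np.c_[X[R],Y[R]]; 
    if len(q)<6: print(n,'few',len(q)); continue
    m=cv2.fitLine(q.astype(np.float32),cv2.DIST_HUBER,0,.001,.001).ravel(); m[:2]*=np.sign(m[0])
    print(n,len(q),'meter',-np.arctan2(m[1],m[0]),'X',q[:,0].min(),q[:,0].max(),'at',m[2:])
E
python3 meter.py
```

```text
t: 11.8
tool_pos: [0.5636, 0.0195, 0.3363]
eef_rot: [-3.141, -0.0, -0.016]
contact_force: [-0.1, -0.3, 1.6]
opening: 0.0232
[0.114 0.115 0.029] [-0.1 -0.3  1.6] -0.016212832784337605
top few 4
wrist few 1
side 8 meter -0.16935156 X 0.017011555983492233 0.053112256302159995 at [ 0.03499544 -0.07020734]
```

```bash
python3 -m jog '[{"travel":[0,0,0],"spin":0.08,"jaw":0},{"travel":[0,0,0],"spin":0.16,"jaw":0},{"travel":[0,0,0],"spin":0.24,"jaw":0},{"travel":[0,0,0],"spin":0.32,"jaw":0},{"travel":[0,0,0],"spin":0.4,"jaw":0},{"travel":[0,0,0],"spin":0.48,"jaw":0},{"travel":[0,0,0],"spin":0.55,"jaw":0},{"travel":[0,0,0],"spin":0.55,"jaw":0}]'; python3 meter.py
python3 - <<'E'
from h import *
o=[]
for n in('side','top'):
    c=dict(np.load('m_%s.npz'%n)); x,y=proj(c,[.575,-.125,.11])[0].astype(int); o.append(cv2.resize(c['frame'][y-35:y+35,x-35:x+35,::-1],(390,390),interpolation=cv2.INTER_CUBIC))
cv2.imwrite('pics/m.png',np.hstack(o))
E
```

```text
t: 12.75
tool_pos: [0.5636, 0.0194, 0.3362]
eef_rot: [3.142, -0.0, -0.562]
contact_force: [-0.3, 0.4, 1.8]
opening: 0.0235
[ 0.054  0.147 -0.006] [-0.3  0.4  1.8] -0.5616788916424262
top 6 meter 1.5574261 X -0.008008339381534994 -0.003951751124214906 at [-0.00608541 -0.05852006]
wrist 16 meter 0.16161576 X 0.023387198992236173 0.0618761904476149 at [ 0.04237062 -0.05831439]
side 11 meter 0.18212296 X 0.019003505738203752 0.05654364435443927 at [ 0.03512348 -0.08195695]
```

View pics/m.png

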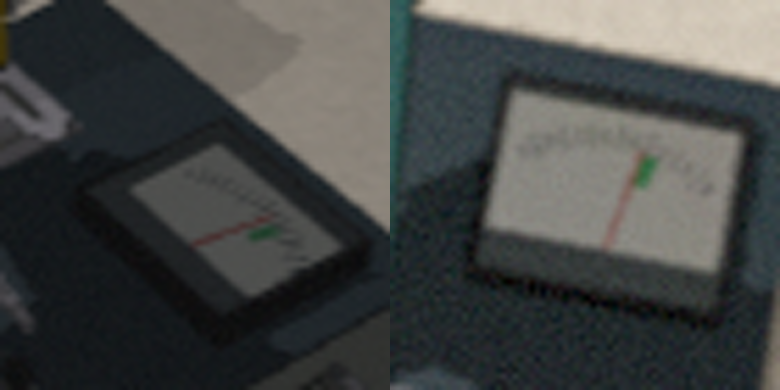

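The top crop shows the red pointer just touching the near edge of the green band. The side and wrist fits give 0.16 to 0.18, so I need about 0.13 rad more.

```bash
sed -i "s/R=((hsv.*/F=f.astype(int); R=(F[...,0]-np.maximum(F[...,1],F[...,2])>15)/; s/(X>-.02)/(X>.012)/" meter.py; python3 -m jog '[{"travel":[0,0,0],"spin":0.05,"jaw":0},{"travel":[0,0,0],"spin":0.1,"jaw":0},{"travel":[0,0,0],"spin":0.13,"jaw":0},{"travel":[0,0,0],"spin":0.13,"jaw":0}]'; python3 meter.py
python3 - <<'E'
from h import *
o=[]
for n in('wrist','top'):
    c=dict(np.load('m_%s.npz'%n)); x,y=proj(c,[.575,-.125,.11])[0].astype(int);print(x,y); x=np.clip(x,35,477);y=np.clip(y,35,349); o.append(cv2.resize(c['frame'][y-35:y+35,x-35:x+35,::-1],(390,390),interpolation=cv2.INTER_CUBIC))
cv2.imwrite('pics/m2.png',np.hstack(o))
E
```

```text
t: 13.3
tool_pos: [0.5636, 0.0194, 0.3361]
eef_rot: [3.141, -0.0, -0.692]
contact_force: [-1.2, -0.5, 1.3]
opening: 0.0235
[0.054 0.2   0.036] [-1.2 -0.5  1.3] -0.6920982562098383
top 18 meter 0.22309485 X 0.01857726399527673 0.046514539150364076 at [ 0.03319379 -0.07200001]
wrist 18 meter 0.5212909 X 0.03694016675156972 0.04223492525583909 at [ 0.03954959 -0.06044353]
side 12 meter 0.23044197 X 0.016489414873795894 0.056160645153343056 at [ 0.03565565 -0.08484137]
377 323
288 169
```

View pics/m2.png

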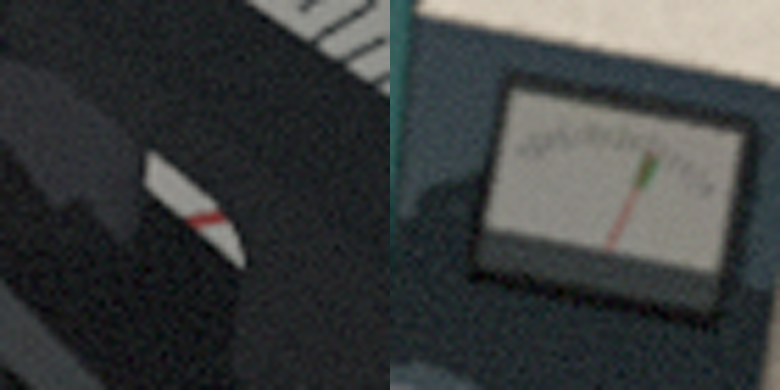

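The pointer stands inside the green band (top fit 0.22, side fit 0.23). I'll relax the spin within the slot play and draw the screwdriver out.

```bash
python3 -m jog '[{"travel":[0,0,0],"spin":-0.08,"jaw":0},{"travel":[0,0,-1],"spin":-0.15,"jaw":0},{"travel":[0,0,-5],"spin":-0.15,"jaw":0},{"travel":[0,0,-15],"spin":-0.15,"jaw":0},{"travel":[0,0,-30],"spin":-0.15,"jaw":0},{"travel":[0,0,-45],"spin":-0.15,"jaw":0},{"travel":[0,0,-70],"spin":-0.15,"jaw":0},{"travel":[0,0,-95],"spin":-0.15,"jaw":0},{"travel":[0,0,-110],"spin":-0.15,"jaw":0},{"travel":[0,0,-110],"spin":-0.15,"jaw":0}]'; python3 meter.py; python3 -c "
from h import *
go([.4954,.3886,.445],.73)"
```

```text
t: 14.45
tool_pos: [0.5644, 0.0193, 0.4493]
eef_rot: [-3.139, -0.005, -0.544]
contact_force: [0.9, 0.3, -1.2]
opening: 0.0234
[-0.025 -0.011 -0.06 ] [ 0.9  0.3 -1.2] -0.5440366004108965
top 17 meter 0.22142084 X 0.01857726399527673 0.046514539150364076 at [ 0.03375882 -0.07215588]
wrist 64 meter 0.25403842 X 0.034036842076348064 0.06746705140354048 at [ 0.05078527 -0.06830221]
side 10 meter 0.2579153 X 0.021257019531599416 0.056160645153343056 at [ 0.03657329 -0.0850227 ]
travel [-248.9 -280.9    0.5] spin -1.2735 t 14.6 q6 0.455
```

```bash
python3 -m jog '[{"travel":[-15,-17,0],"spin":-0.1,"jaw":0},{"travel":[-42,-47,0],"spin":-0.23,"jaw":0},{"travel":[-70,-79,0],"spin":-0.37,"jaw":0},{"travel":[-98,-110,0],"spin":-0.51,"jaw":0},{"travel":[-126,-142,0],"spin":-0.65,"jaw":0},{"travel":[-154,-174,0],"spin":-0.79,"jaw":0},{"travel":[-182,-205,0],"spin":-0.93,"jaw":0},{"travel":[-210,-237,0],"spin":-1.07,"jaw":0},{"travel":[-235,-265,0],"spin":-1.2,"jaw":0},{"travel":[-249,-281,0],"spin":-1.2735,"jaw":0}]' >/dev/null; python3 -m jog '[{"travel":[0,0,0],"spin":0,"jaw":0},{"travel":[0,0,0],"spin":0,"jaw":0},{"travel":[0,0,0],"spin":0,"jaw":0}]'
python3 - <<'E'
from h import *
go([.4954,.3886,.445],.73)
c=cam('wrist'); s=ctrl.read_state(); print(s['tool_pos'],s['eef_rot'])
u=proj(c,s['tool_pos']+[0,0,-.2818])[0]; print('tip pred',u)
hsv=cv2.cvtColor(c['frame'],cv2.COLOR_RGB2HSV); m=((hsv[...,2]<60)).astype(np.uint8); m[:150]=0;m[180:]=0;m[:,:240]=0;m[:,280:]=0
k,l,st,ce=cv2.connectedComponentsWithStats(m); 
for i in range(1,k):
    if st[i,4]>8: print(st[i],ce[i],plane(c,ce[i],.085))
save(c,'w4.png',(220,140,300,200),8)
E
```

```text
t: 15.9
tool_pos: [0.4957, 0.3876, 0.4452]
eef_rot: [3.141, 0.002, 0.729]
contact_force: [0.5, 0.3, -1.4]
opening: 0.0234
travel [ 0.5 -0.9  0.2] spin -0.0014 t 15.9 q6 -0.174
[0.49581099 0.38743905 0.44552648] [3.14134677e+00 1.45359621e-03 7.28339020e-01]
tip pred [259.01619412 188.8267532 ]
[254 162  10   9  71] [258.73239437 165.84507042] [[0.49266718 0.39055767 0.085     ]]
```

View pics/w4.png

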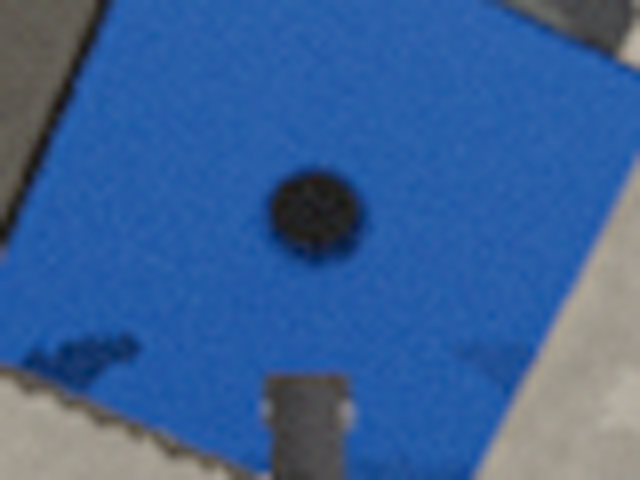

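```bash
python3 -m jog '[{"travel":[0.3,-1.8,10],"spin":0,"jaw":0},{"travel":[0.3,-1.8,35],"spin":0,"jaw":0},{"travel":[0.3,-1.8,58],"spin":0,"jaw":0},{"travel":[0.3,-1.8,70],"spin":0,"jaw":0},{"travel":[0.3,-1.8,70],"spin":0,"jaw":0},{"travel":[0.3,-1.8,73],"spin":0,"jaw":0},{"travel":[0.3,-1.8,76],"spin":0,"jaw":0},{"travel":[0.3,-1.8,79],"spin":0,"jaw":0},{"travel":[0.3,-1.8,82],"spin":0,"jaw":0},{"travel":[0.3,-1.8,82],"spin":0,"jaw":0}]'; python3 -m jog '[{"travel":[0,0,4],"spin":0,"jaw":0},{"travel":[0,0,8],"spin":0,"jaw":0},{"travel":[0,0,10],"spin":0,"jaw":0},{"travel":[0,0,10],"spin":0,"jaw":0}]'
```

```text
t: 16.95
tool_pos: [0.4945, 0.3901, 0.3639]
eef_rot: [-3.142, 0.0, 0.731]
contact_force: [-0.2, 0.1, -0.5]
opening: 0.0231
t: 17.35
tool_pos: [0.4944, 0.3901, 0.3535]
eef_rot: [-3.141, 0.001, 0.73]
contact_force: [-0.0, -0.1, -0.7]
opening: 0.0236
```

```bash
python3 -m jog '[{"travel":[0,0.5,10],"spin":0,"jaw":0},{"travel":[0,0.5,22],"spin":0,"jaw":0},{"travel":[0,0.5,34],"spin":0,"jaw":0},{"travel":[0,0.5,46],"spin":0,"jaw":0},{"travel":[0,0.5,54],"spin":0,"jaw":0},{"travel":[0,0.5,58],"spin":0,"jaw":0},{"travel":[0,0.5,60],"spin":0,"jaw":0},{"travel":[0,0.5,60],"spin":0,"jaw":0}]'; python3 -m jog '[{"travel":[0,0,1],"spin":0,"jaw":0},{"travel":[0,0,1.5],"spin":0,"jaw":0},{"travel":[0,0,1.5],"spin":0,"jaw":0}]'
```

```text
t: 18.15
tool_pos: [0.495, 0.3898, 0.294]
eef_rot: [-3.142, 0.0, 0.73]
contact_force: [-0.3, -0.3, -0.8]
opening: 0.0232
t: 18.45
tool_pos: [0.495, 0.3898, 0.2929]
eef_rot: [3.141, -0.001, 0.73]
contact_force: [-0.6, 0.4, -0.2]
opening: 0.0232
```

```bash
python3 -m jog '[{"travel":[0,0,1],"spin":0,"jaw":0},{"travel":[0,0,1.2],"spin":0,"jaw":0},{"travel":[0,0,1.2],"spin":0,"jaw":0}]'
```

```text
t: 18.75
tool_pos: [0.495, 0.3899, 0.2918]
eef_rot: [3.141, -0.001, 0.731]
contact_force: [0.2, -0.7, 2.8]
opening: 0.023
```

```bash
python3 -m jog '[{"travel":[0,0,0],"spin":0,"jaw":0.4},{"travel":[0,0,0],"spin":0,"jaw":0.6},{"travel":[0,0,0],"spin":0,"jaw":1},{"travel":[0,0,0],"spin":0,"jaw":1},{"travel":[0,0,0],"spin":0,"jaw":1},{"travel":[0,0,-10],"spin":0,"jaw":1},{"travel":[0,0,-30],"spin":0,"jaw":1},{"travel":[0,0,-65],"spin":0,"jaw":1},{"travel":[0,0,-105],"spin":0,"jaw":1},{"travel":[0,0,-140],"spin":0,"jaw":1}]';python3 -m jog '[{"travel":[0,0,0],"spin":0,"jaw":1},{"travel":[0,0,0],"spin":0,"jaw":1},{"travel":[0,0,0],"spin":0,"jaw":1}]'; python3 meter.py
python3 - <<'E'
from h import *
c=cam('wrist'); w=c['frame'].copy(); 
o=[cv2.resize(w,(520,390))]
c=dict(np.load('m_top.npz')); x,y=proj(c,[.575,-.125,.11])[0].astype(int); o.append(cv2.resize(c['frame'][y-35:y+35,x-35:x+35],(270,390)))
cv2.imwrite('pics/end.png',np.hstack(o)[...,::-1])
c=dict(np.load('m_side.npz')); P=cloud(c); hsv=cv2.cvtColor(c['frame'],cv2.COLOR_RGB2HSV); H,S=hsv[...,0],hsv[...,1]
q=P[(H>18)&(H<36)&(S>120)&(P[...,2]>.09)&(np.hypot(P[...,0]-.494,P[...,1]-.389)<.04)]; print(len(q),q[:,2].min(),q[:,2].max(),q.mean(0))
E
```

```text
t: 19.75
tool_pos: [0.4949, 0.3898, 0.434]
eef_rot: [3.141, -0.001, 0.73]
contact_force: [1.1, 0.3, 0.3]
opening: 0.0856
t: 20.05
tool_pos: [0.4944, 0.3895, 0.4305]
eef_rot: [-3.141, 0.002, 0.73]
contact_force: [-0.8, -0.0, 0.7]
opening: 0.0854
[ 0.007  0.015 -0.015] [-0.8 -0.   0.7] 0.7304537788824528
top 11 meter 0.30814466 X 0.021153220886060715 0.04391234439022366 at [ 0.03117192 -0.07132632]
wrist few 0
side 9 meter 0.23329858 X 0.016489414873795894 0.056160645153343056 at [ 0.03517379 -0.08493419]
138 0.09245807577437815 0.16803258607571567 [0.48985608 0.38077906 0.13532221]
```

View pics/end.png

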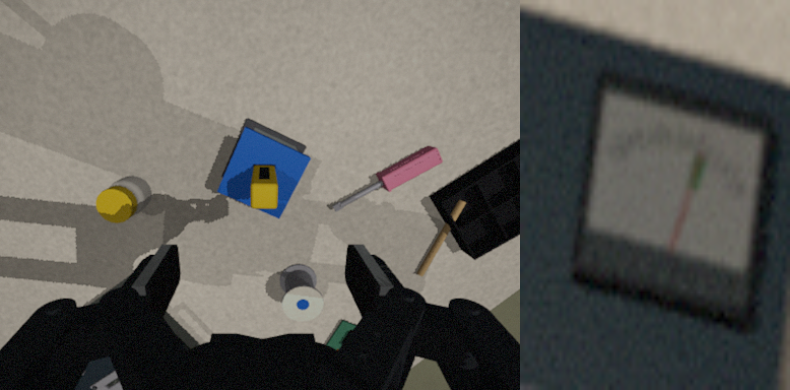

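```bash
python3 -c "
from cell import ctrl
print(ctrl.finish_job())"
```

```text
the job is handed in; nothing more can be done
None
```

I turned the knob until the meter's red pointer stood in the green band, put the yellow screwdriver back upright in its stand, and handed the job in at about 20 s. No verdict was reported.

- **Turning:** I found the slot with the wrist camera (yaw 0.79, face about 30 mm below the guard). The blade went in under a light hand and touched bottom about 5 mm further down. Force readings after each move stayed within about 3 N of the supply-free reading, and the knob took about 1.5 rad of clockwise spin, slot play included.
- **Meter:** After I drew the blade out, the fits read 0.22 (top), 0.25 (wrist) and 0.26 (side).
- **Stand:** The screwdriver seated at the same height it was gripped at, with about 3 N of contact. The handle top is at 0.168 m from the side camera's depth, against 0.165 m expected. The gripper is open and about 140 mm above it.

Two checks did not agree cleanly:
- **Last top-view meter fit:** It read 0.31, the very edge of the band, from only 11 shadowed pixels. The side fit at the same moment read 0.23, the crop shows the pointer on the green mark, and nothing had touched the knob since the earlier fits.
- **Pink look-alike:** It stood upright at the start but now lies on the table beside the stand, and was already lying there when I first lifted the yellow one. I did not aim at it, and my figures had the gripper passing several centimetres clear. I cannot rule out that I knocked it.

I saw no sign that the jar or solder had moved in the last wrist view. I did not re-measure them, the tweezers or the circuit board at the end.

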